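# Stack the footed wheel case on the base case

### The job

Pick up the wooden case with the four brass corner feet and stack it, upright and level, on the recessed brass lid plate of the broad base case, so that all four feet sit fully down in the plate's four recesses; either end may face either way. The lid plate has been left shifted a little off-centre on the base, so feel for the recesses without forcing or dropping the case, then let go. Leave the plain knobbed box and the loose parts lying around where they are.

Things in the scene. Friction and masses are not known exactly. Their poses are not given: they have to be found in the camera images.
- case_c (a point): Centre of the loose footed case (0.3 to 0.52 kg): a wooden box with a flush brass lid plate, 126 mm long (x axis) x 60 mm wide (y), 60 mm high overall (z up). The point is half-way up, 30 mm above the undersides of the feet. Plain straight walls run from 8 to 60 mm above the feet's undersides; it can be gripped across its 60 mm width.
- case: The same footed case; origin at its centre, level with the feet's undersides, x along its length, z up. Four round brass feet, 12 mm in diameter, 8 mm tall, bottom edge bevelled (1.5 mm in, 2 mm up), stand at x = +-48, y = +-17 mm. Its own lid has four recesses like those of the base's plate.
- base_top (a point): Centre of the top face of the base case, 50 mm above the work surface, axes as the base. The lid plate lies on this face, so its top is 12 mm above this point. With the feet standing on the plate's top the case's centre is 42 mm above this point; with all feet fully home in the recesses it is 36 mm above it.
- base: Fixed dark wooden base case 160 (x) x 90 (y) x 50 mm, origin under its centre. On it a brass lid plate 126 x 60 x 12 mm, parallel to it but off-centre by an unreported amount, up to 7 mm along x and 7 mm along y; too stiff to shift (40 N). Four square recesses, 16 mm wide, 6 mm deep, mouths bevelled, at x = +-48, y = +-17 mm from the plate's centre: 2 mm of play round each foot.
- plain_case: Bystander: a low wooden box 110 x 70 mm with a smooth brass lid and one small knob, 62 mm high, no feet, no recesses. Origin under its centre.
- balance: Bystander: nickel balance wheel with three spokes, lying flat, 104 mm across, 12 mm thick. Origin under its centre.
- tail: Bystander: green enamelled bird tail, a flat fan of five feathers about 100 mm long, 8 mm thick. Origin underneath, near its middle.
- spool: Bystander: boxwood spool form standing upright, 64 mm across, 70 mm high. Origin under its centre.
- pulley: Bystander: pewter drive pulley lying flat, 84 mm across, 34 mm high. Origin under its centre.
Things that resemble listed ones, but are neither listed nor needed, are in the scene too. What is shaped like the case but green or pink is not meant.

How it is judged:
By the outcome, as a careful person would: the job done as asked, in the order asked, and still so for the second after the job is handed in, with the robot touching nothing.
It also fails if it takes over 72 s, if anything falls off the work surface, if the arm or the gripper's body presses on something with over 40 N, if the wrist force passes 120 N, or if a joint passes its speed limit or range.

### The arm

A 6-joint arm with a two-finger parallel gripper is mounted at the origin on the work surface. World frame = base frame: x ahead of the robot, y to its left, z up, the work surface at z = 0. Lengths are in m, angles in rad, forces in N, time in s.
With the tool pointing down it reaches from about 0.25 to 0.8 m from the base axis. Payload 3.9 kg.
Tool frame: the origin (TCP) lies at the centre of the arm's flange, where the gripper is bolted on; the fingertips stand ahead of it and the grasp point (between the pads) lies 155 mm ahead of it (bot.finger_overhang is the z of the fingertips in the tool frame, in m); z points along the fingers, y is the line along which they close (so a half turn about z gives the same grasp; the last joint's range is limited). The gripper opens to 85 mm and grips with 20 to 120 N. Pads are 22 mm wide; open, the fingers measure 114 mm over their backs; the gripper's body (76 mm by 85 mm) begins 54 mm behind the grasp point. The pads swing forward as they close: fully open they stand 13 mm farther back than shut.
Start: joints at [-1.303, 0.26, -0.138, 1.173, 0, 1.571], TCP at [0.139, -0.506, 0.405] pointing down, gripper open.
Joint ranges: [-2.78, 2.78], [-0.83, 1.72], [-1.28, 1.37], [-1.9, 2.12], [-1.57, 1.48], [-3.14, 3.14]. Speed limits (rad/s): [2.57, 2.57, 3.14, 3.14, 3.14, 3.14].

### API

Orientations are given as [roll, pitch, yaw] about the fixed x, y, z axes, in that order (R = Rz(yaw) Ry(pitch) Rx(roll)).
In Python, from station import status, optics, bot gives the robot as it stands.
- The arm moves only by the tool drive_tool, never from a script. Its argument "steps" is a list of rows, each a list of 5 numbers: the shift along the world's x, y, z in cm, then the turn about the world's z in degrees, then the finger opening in cm, from 0 to 8.54. In form: [[x, y, z, yaw, grip], ...]. A call has 1 to 10 rows; each row shifts and turns the commanded pose from where the row before left it; what a row does not reach is not made up. A row lasts 1/8 s, in which the tool goes at most 62.5 mm and 10.7 degrees, less where a joint would pass 70% of its speed; a pose out of reach is approached as far as the arm can. A call is refused whole if a number of a shift passes 6.25 or a number of a turn 10.7, either way. A call with a gripper value outside its range is refused whole. The fingers move at their own pace and stop on an object; "squeeze" is the grip in N (left out, the last holds). Time passes only in rows, so rows that do not move let the fingers close. It gives the time, the measured TCP pose, the force, the opening and the grip force at its end, in the units of the state.
- status.state(): the state, without advancing time (a new reading comes with each control period).
- optics.get_image(name): name is "scene" or "top"; returns a dict with "color" (384x512x3 uint8, blue, green, red), "fx", "fy", "cx", "cy" (pixels), "rvec" (rotation vector, rad) and "tvec" (3), from world to camera coordinates, as OpenCV has them. Camera axes: x right, y down, z forward; pixel columns grow to the right and rows downward; lengths in m; the calibration is good to about 2 mm. A picture is of the moment at which its call begins. There is no depth.
- bot.job_done(): hands the job in; it is judged then, once.
The state is a dict: "time_s": time; "qpos": joint angles; "joint_vel": joint speeds; "effort": joint torques, N m; "eef_pos": TCP position; "tcp_rot": TCP orientation; "contact_force": force on the tool from outside, world axes, zero at the start; "moment": the same for the moment, N m; "opening": finger opening in m; "gripper_force": force on a finger pad.
Only numpy, scipy, OpenCV 4.12 (cv2) and the standard library are available. Lean on these libraries where they do the work, as an engineer would, in place of code of your own. Each camera call takes 0.05 s, during which the arm holds its last target. There are 200 camera calls.

## Working session

There is one attempt and no reset: what is moved stays moved. The work goes in short steps, Python scripts to look and compute and a tool call to move; the robot and the scene stay as the last step left them, time stands still between calls to the robot, and variables do not carry over. Pictures are saved under pics/ and viewed, at most 10 in all, crops included, and the job is handed in when it is done.

Besides the shell and the picture viewer there is one more tool, called after "Call:" as name(argument=value, ...) on one line, values as JSON. drive_tool: Moves the arm, as the interface text tells. Its arguments: {"type":"object","properties":{"steps":{"type":"array","items":{"type":"array","items":{"type":"number"}}},"squeeze":{"type":"number"}},"required":["steps"]}

```bash
ls; mkdir -p pics
cat > h.py <<'E'
import cv2,numpy as np
from station import status,optics,bot
def cam(n):
    d=optics.get_image(n);R=cv2.Rodrigues(np.array(d['rvec'],float))[0]
    K=np.array([[d['fx'],0,d['cx']],[0,d['fy'],d['cy']],[0,0,1]]);return d['color'],K,R,np.array(d['tvec'],float).ravel()
def proj(c,P): 
    p=(c[2]@np.asarray(P,float).reshape(-1,3).T).T+c[3];p=p@c[1].T;return p[:,:2]/p[:,2:]
def onz(c,uv,z):
    C=-c[2].T@c[3];d=(c[2].T@np.linalg.inv(c[1])@np.array([uv[0],uv[1],1.]));return C+d*(z-C[2])/d[2]
def tri(cs,uvs):
    A=[];b=[]
    for c,uv in zip(cs,uvs):
        C=-c[2].T@c[3];d=c[2].T@np.linalg.inv(c[1])@np.array([uv[0],uv[1],1.]);d/=np.linalg.norm(d)
        M=np.eye(3)-np.outer(d,d);A.append(M);b.append(M@C)
    return np.linalg.lstsq(np.vstack(A),np.hstack(b),rcond=None)[0]
E
python3 - <<'E'
from h import *
for n in('scene','top'):
    c=cam(n);cv2.imwrite(f'pics/{n}0.png',c[0]);print(n,c[1][0,0],-c[2].T@c[3],c[2][2])
print(status.state()['eef_pos'],status.state()['tcp_rot'],bot.finger_overhang)
E
```

```text
pics
scene 434.05047381764024 [1.18181742 0.38866638 0.78348811] [-0.6297708  -0.41165273 -0.65873421]
top 363.21843630726494 [ 0.32686653 -0.07066411  1.06280829] [ 0.14271512  0.01437128 -0.98965947]
[ 0.13882159 -0.50598935  0.40393339] [-3.13979784e+00  1.85259084e-06  2.67772594e-01] 0.1734
```

View pics/scene0.png

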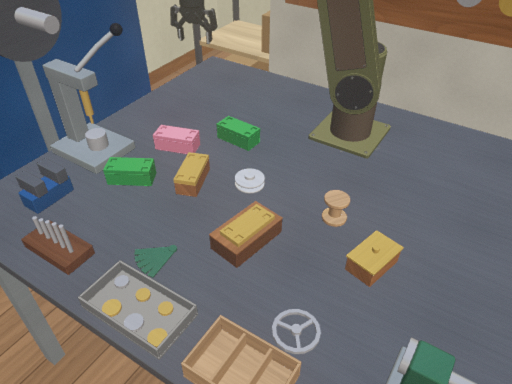

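View pics/top0.png

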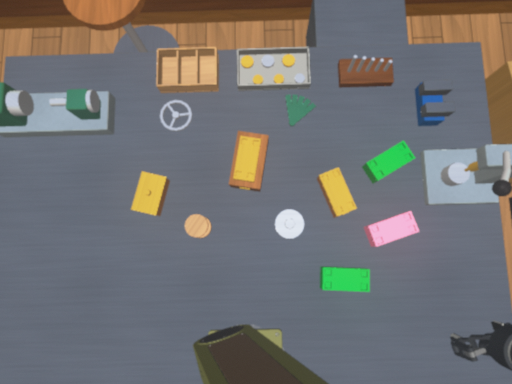

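The scene view has three brass-lidded wooden boxes:
- **(192,174), top view (338,192):** small, with recesses in its lid.
- **(247,233), top view (249,160):** a broad dark base with an off-centre plate.
- **(375,257), top view (150,193):** has a knob, so it is the bystander.

The boxes at scene (177,139), (130,171) and (238,132) are pink or green decoys. The case meant is the one at (192,174), because it is wooden and has recesses. I'll confirm this in one enlarged crop.

Run:
```python
from h import *
s=cv2.imread('pics/scene0.png');t=cv2.imread('pics/top0.png')
def cr(im,x,y,w,h,k=5): return cv2.resize(im[y:y+h,x:x+w],None,fx=k,fy=k,interpolation=cv2.INTER_CUBIC)
a=np.hstack([cr(s,160,140,70,60),cr(s,205,200,85,60)])
b=np.hstack([cr(t,305,160,70,60),cr(t,210,128,85,60+6)[:300]])
cv2.imwrite('pics/crop1.png',np.vstack([a,b]))
# colour segmentation
for n in('scene','top'):
    c=cam(n);h=cv2.cvtColor(c[0],cv2.COLOR_BGR2HSV)
    m=cv2.inRange(h,(19,120,90),(32,255,255));k,l,st,ce=cv2.connectedComponentsWithStats(m)
    for i in range(1,k):
        if st[i,4]>150:
            print(n,ce[i].round(1),st[i],cv2.boxPoints(cv2.minAreaRect(np.argwhere(l==i)[:,::-1].astype(np.float32))).round(1).tolist())
```

```text
scene [505.8   6.6] [499   0  13  16 175] [[499.0, 0.0], [511.0, 0.0], [511.0, 15.0], [499.0, 15.0]]
scene [ 86.7 104.3] [ 80  91  13  32 187] [[79.5, 91.19999694824219], [86.0999984741211, 89.30000305175781], [95.19999694824219, 121.0999984741211], [88.5999984741211, 123.0]]
scene [191.1 169. ] [174 153  35  33 683] [[172.89999389648438, 181.5], [189.10000610351562, 146.60000610351562], [208.8000030517578, 155.8000030517578], [192.5, 190.60000610351562]]
scene [246.9 224.8] [ 220  204   55   43 1124] [[218.5, 231.10000610351562], [261.1000061035156, 198.3000030517578], [275.70001220703125, 217.3000030517578], [233.10000610351562, 250.10000610351562]]
scene [374.5 252.4] [ 347  231   56   44 1293] [[346.29998779296875, 255.1999969482422], [380.70001220703125, 223.6999969482422], [402.8999938964844, 248.0], [368.5, 279.5]]
scene [111.7 307.4] [103 300  18  17 216] [[100.5, 307.5], [112.0, 296.0], [123.0, 307.0], [111.5, 318.5]]
scene [156.5 336.6] [148 329  19  18 209] [[145.1999969482422, 338.6000061035156], [157.0, 324.79998779296875], [167.1999969482422, 333.6000061035156], [155.39999389648438, 347.3999938964844]]
top [246.7 158.5] [233 136  28  46 944] [[232.60000610351562, 178.60000610351562], [239.89999389648438, 134.8000030517578], [260.8999938964844, 138.3000030517578], [253.60000610351562, 182.10000610351562]]
top [337.  191.6] [ 319  168   37   48 1003] [[317.70001220703125, 175.3000030517578], [337.8999938964844, 166.3000030517578], [356.3999938964844, 207.89999389648438], [336.20001220703125, 216.89999389648438]]
top [148.7 193. ] [ 131  172   36   43 1028] [[130.8000030517578, 208.89999389648438], [141.10000610351562, 170.1999969482422], [166.39999389648438, 176.89999389648438], [156.0, 215.60000610351562]]
```

View pics/crop1.png

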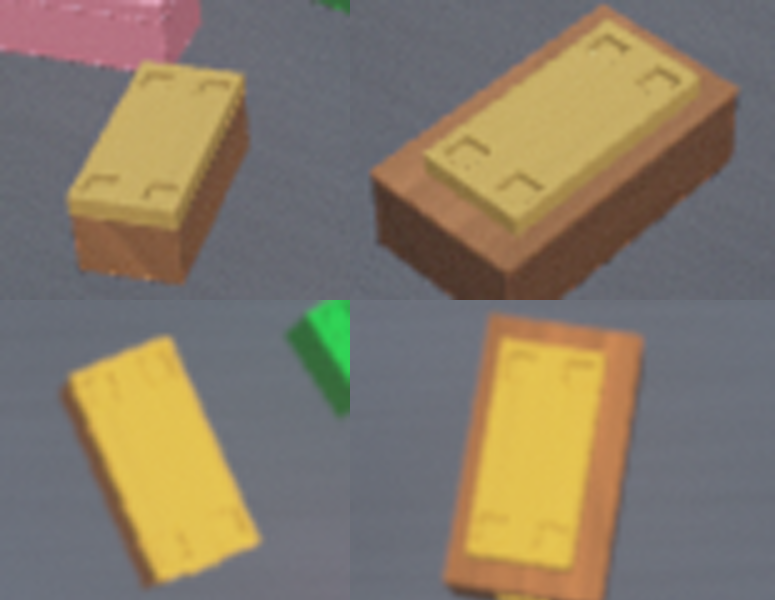

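The crop confirms it: the case at scene (192,174) is wooden with four lid recesses. The base at (247,233) carries a raised, recessed plate. Next I'll fit poses from the corners in both views.

```bash
cat >> h.py <<'E'
from scipy.optimize import least_squares
def fit(cs,uvs,L,W,p0,fixz=None):
    q=np.array([[a*L/2,b*W/2] for a,b in((1,1),(1,-1),(-1,-1),(-1,1))])
    def pts(p):
        c,s=np.cos(p[3]),np.sin(p[3]);return np.c_[p[0]+c*q[:,0]-s*q[:,1],p[1]+s*q[:,0]+c*q[:,1],np.full(4,p[2])]
    def f(p):
        r=[]
        for c,uv in zip(cs,uvs):
            P=proj(c,pts(p));D=np.linalg.norm(P[:,None]-uv[None],axis=2);r.append((P-uv[D.argmin(1)]).ravel())
        return np.hstack(r)
    s=least_squares(f,p0);return s.x,np.sqrt(np.mean(s.fun**2))
E
python3 - <<'E'
from h import *
S,T=cam('scene'),cam('top');o=-.4
A=np.array
d={'case':(A([[173.6,180],[187.6,152],[209,154.6],[195.6,183.4]])+o,A([[319,175],[339,167.4],[357,208.4],[336.6,217]])+o),
'plate':(A([[219.6,231.6],[257,204],[275,214],[238.4,244]])+o,A([[240,135.6],[261.2,138],[254.6,182],[233.4,178.6]])+o)}
for n,(a,b) in d.items():
    cen=tri([S,T],[a.mean(0),b.mean(0)]);P=A([onz(T,u,cen[2]) for u in b]);
    e=max((P[i]-P[i-1] for i in range(4)),key=np.linalg.norm);yaw=np.arctan2(e[1],e[0])
    print(n,cen.round(4),np.degrees(yaw).round(1),[round(float(np.linalg.norm(P[i]-P[i-1])),4) for i in range(4)])
    for c in ([S,T],):
        x,r=fit(c,[a,b],.126,.06,[*cen,yaw]);print(x[:3].round(4),np.degrees(x[3]).round(2),'rms px',r.round(2))
E
```

```text
case [ 0.4789 -0.2699  0.0545] 19.8 [0.1274, 0.0609, 0.1255, 0.062]
[ 0.479  -0.269   0.0568] 20.94 rms px 0.47
plate [ 0.5807 -0.018   0.0592] 170.4 [0.1265, 0.0612, 0.129, 0.0606]
[ 0.5803 -0.0173  0.0613] 170.62 rms px 0.52
```

Call:
drive_tool(steps=[[3.4,2.4,-1,0.6,8.54],[3.4,2.4,-1,0.6,8.54],[3.4,2.4,-1,0.6,8.54],[3.4,2.4,-1,0.6,8.54],[3.4,2.4,-1,0.6,8.54],[3.4,2.4,-1,0.6,8.54],[3.4,2.4,-1,0.6,8.54],[3.4,2.3,-1,0.6,8.54],[3.4,2.3,-1,0.6,8.54],[3.4,2.3,-1,0.2,8.54]])

```text
time_s: 1.55
eef_pos: [0.48, -0.2684, 0.3044]
tcp_rot: [3.141, -0.0, 0.366]
contact_force: [0.8, -0.2, -0.1]
opening: 0.0857
gripper_force: 0.0
```

Call:
drive_tool(steps=[[0,0,0,0,8.54],[0,0,0,0,8.54]])

```text
time_s: 1.8
eef_pos: [0.4786, -0.2692, 0.3046]
tcp_rot: [-3.141, 0.001, 0.366]
contact_force: [-0.8, 0.3, 0.3]
opening: 0.0856
gripper_force: 0.0
```

Call:
drive_tool(steps=[[0,0,-3,0,8.54],[0,0,-2.5,0,8.54],[0,0,0,0,8.54]])

```text
time_s: 2.17
eef_pos: [0.477, -0.2695, 0.2484]
tcp_rot: [-3.138, 0.003, 0.364]
contact_force: [-0.1, -0.5, 0.6]
opening: 0.0854
gripper_force: 0.0
```

Run:
```python
from h import *
s=cam('scene')[0];t=cam('top')[0]
def cr(im,x,y,w,h,k=5): return cv2.resize(im[y:y+h,x:x+w],None,fx=k,fy=k,interpolation=cv2.INTER_CUBIC)
cv2.imwrite('pics/c2.png',np.hstack([cr(s,150,90,80,110),cr(t,300,140,80,110)]))
```

```text
(no output)
```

View pics/c2.png

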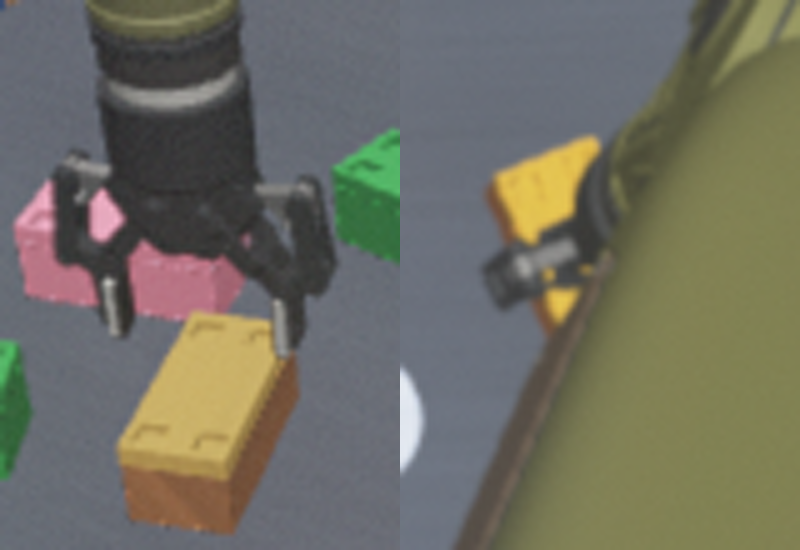

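The gripper straddles the case across its width, and the pads line up with its walls (crop left: fingers at about (118,320) and (287,340)). Now I'll descend and close.

Call:
drive_tool(steps=[[0,0,-2,0,8.54],[0,0,-2,0,8.54],[0,0,-1.5,0,8.54],[0,0,0,0,8.54],[0,0,0,0,6.8],[0,0,0,0,6.0],[0,0,0,0,5.5],[0,0,0,0,5],[0,0,0,0,5]], squeeze=45)

```text
time_s: 3.4
eef_pos: [0.4791, -0.2691, 0.1957]
tcp_rot: [3.141, -0.001, 0.366]
contact_force: [-1.4, 2.5, 5.3]
opening: 0.0596
gripper_force: 48.1
```

Call:
drive_tool(steps=[[0,0,0,0,5],[0,0,0,0,5],[0,0,0,0,5],[0,0,0,0,5]])

```text
time_s: 3.9
eef_pos: [0.4791, -0.2691, 0.1957]
tcp_rot: [3.141, -0.001, 0.366]
contact_force: [-0.9, 2.7, 5.2]
opening: 0.0598
gripper_force: 48.1
```

Call:
drive_tool(steps=[[0,0,1,0,5],[0,0,2,0,5],[0,0,3,0,5],[0,0,3,0,5],[0,0,2.5,0,5],[0,0,0,0,5]])

```text
time_s: 4.65
eef_pos: [0.4797, -0.2698, 0.3116]
tcp_rot: [3.138, -0.003, 0.365]
contact_force: [0.5, 0.5, -4.1]
opening: 0.0593
gripper_force: 50.5
```

Call:
drive_tool(steps=[[1.0,2.5,0,-3,5],[1.0,2.5,0,-3,5],[1.0,2.5,0,-3,5],[1.0,2.5,0,-3,5],[1.0,2.5,0,-3,5],[1.0,2.5,0,-3,5],[1.0,2.5,0,-3,5],[1.0,2.5,0,-3,5],[1.0,2.5,0,-3,5],[1.0,2.5,0,-3,5]])

```text
time_s: 5.9
eef_pos: [0.5749, -0.0555, 0.3079]
tcp_rot: [-3.113, 0.003, -0.103]
contact_force: [-0.7, 0.0, -5.5]
opening: 0.0594
gripper_force: 50.6
```

Call:
drive_tool(steps=[[0.1,0.2,0,-0.4,5],[0,0,0,0,5],[0,0,0,0,5]])

```text
time_s: 6.28
eef_pos: [0.5754, -0.0586, 0.3094]
tcp_rot: [-3.111, 0.001, -0.108]
contact_force: [-0.9, 0.2, -4.1]
opening: 0.059
gripper_force: 50.5
```

Run:
```python
from h import *
c=cam('scene');t=cam('top')[0]
s=c[0]
def cr(im,x,y,w,h,k=5): return cv2.resize(im[y:y+h,x:x+w],None,fx=k,fy=k,interpolation=cv2.INTER_CUBIC)
cv2.imwrite('pics/c3.png',cr(s,195,130,120,120))
st=status.state();print(st['eef_pos'],st['tcp_rot'],st['contact_force'],st['moment'])
```

```text
[ 0.57555367 -0.05833915  0.30964804] [-3.11129207e+00  6.08649014e-04 -1.07726474e-01] [ 0.1240421  -0.14048598 -3.66052417] [-0.01355554  0.00448437 -0.02522095]
```

View pics/c3.png

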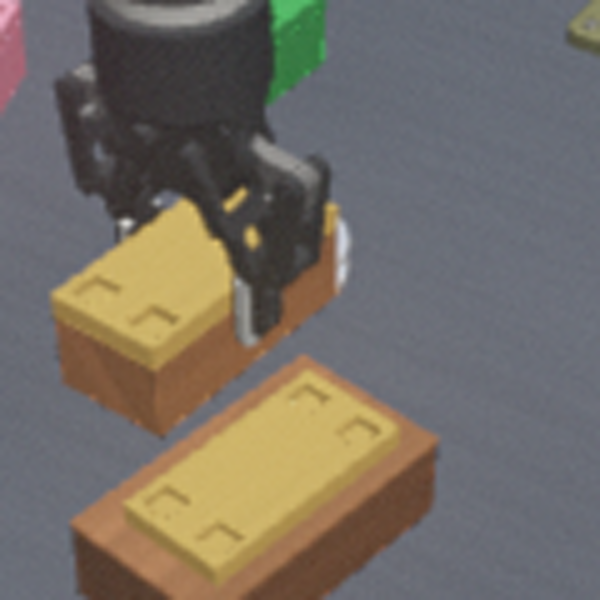

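Run:
```python
from h import *
st=status.state();print(st['eef_pos'],st['tcp_rot'],np.round(st['qpos'],3),np.round(st['joint_vel'],3),np.round(st['effort'],2))
```

```text
[ 0.57555367 -0.05833915  0.30964804] [-3.11129207e+00  6.08649014e-04 -1.07726474e-01] [-0.109  0.405 -0.179  0.988  0.03   3.141] [ 0.004 -0.003  0.002  0.001  0.     0.   ] [-6.000e-02 -4.944e+01  2.535e+01  1.000e-02  1.500e-01  0.000e+00]
```

The last joint hit its limit (3.141), so I'll use the half-turn grasp instead: turn +177° to yaw 170.6°, which the task allows since either end may face either way.

Call:
drive_tool(steps=[[0,0,0,4,5],[0,0,0,7,5],[0,0,0,9,5],[0,0,0,10,5],[0,0,0,10,5],[0,0,0,10,5],[0,0,0,10,5],[0,0,0,10,5],[0,0,0,10,5],[0,0,0,10,5]])

```text
time_s: 7.62
eef_pos: [0.5757, -0.058, 0.3098]
tcp_rot: [-3.111, 0.0, 1.469]
contact_force: [-0.5, -0.3, -3.6]
opening: 0.0594
gripper_force: 50.6
```

Call:
drive_tool(steps=[[0,0,0,10,5],[0,0,0,10,5],[0,0,0,10,5],[0,0,0,10,5],[0,0,0,10,5],[0,0,0,10,5],[0,0,0,10,5],[0,0,0,8,5],[0,0,0,5,5],[0,0,0,3,5]])

```text
time_s: 8.88
eef_pos: [0.5757, -0.058, 0.3098]
tcp_rot: [-3.111, 0.001, 2.966]
contact_force: [0.4, -0.2, -4.4]
opening: 0.0594
gripper_force: 50.6
```

Call:
drive_tool(steps=[[0,0,0,0,5],[0,0,0,0,5]])

```text
time_s: 9.12
eef_pos: [0.5758, -0.058, 0.3097]
tcp_rot: [-3.111, 0.001, 2.964]
contact_force: [-0.1, 0.2, -4.8]
opening: 0.0592
gripper_force: 50.6
```

```bash
cat >> h.py <<'E'
from scipy.spatial.transform import Rotation as Ro
E
python3 - <<'E'
from h import *
c=cam('scene')
T0=np.array([.57555,-.05834,.30965]);R0=Ro.from_euler('xyz',[-3.1113,.0006,-.1077])
# case frame in tool: x along tool x, z = -tool z; feet plane at tool z=.1957
def w(R,T,P,off): return T+R.apply(np.array([[p[0]+off[0],-p[1]+off[1],off[2]-p[2]] for p in P]))
P=[[-.063*a,.03*b,h] for a,b,h in((1,1,.06),(1,-1,.06),(-1,1,.06),(-1,-1,.06),(1,1,.008),(1,-1,.008),(-1,1,.008),(-1,-1,.008))]
uv=proj(c,w(R0,T0,P,(0,0,.1957)));
for p,u in zip(P,uv):print(p,u.round(1), ((u+.4-[195,130])*5).round(0))
obs=np.array([[205,188.6],[225.6,201],[262.2,170.6],[227,217],[207,205.6]])
def f(o):
    q=proj(c,w(R0,T0,P,o));return np.hstack([(q[np.linalg.norm(q-u,axis=1).argmin()]-u) for u in obs])
s=least_squares(f,[0,0,.1957]);print('offset',s.x.round(4),s.fun.round(1))
# grasp pt geometry now
st=status.state();R=Ro.from_euler('xyz',st['tcp_rot']);T=np.array(st['eef_pos'])
print('feet centre now',(T+R.apply([0,0,.1957])).round(4),'tilt',np.degrees(st['tcp_rot']).round(2))
E
```

```text
[-0.063, 0.03, 0.06] [262.  170.1] [337. 203.]
[-0.063, -0.03, 0.06] [241.9 160.8] [236. 156.]
[0.063, 0.03, 0.06] [225.  198.9] [152. 346.]
[0.063, -0.03, 0.06] [204.5 187.9] [ 49. 292.]
[-0.063, 0.03, 0.008] [262.3 187.9] [338. 291.]
[-0.063, -0.03, 0.008] [242.7 178.3] [241. 244.]
[0.063, 0.03, 0.008] [226.6 216.9] [160. 437.]
[0.063, -0.03, 0.008] [206.7 205.8] [ 61. 381.]
offset [-0.0028  0.0017  0.2003] [-0.   0.  -0.2 -1.5 -0.   0.3 -0.   0.5  0.2  0.8]
feet centre now [ 0.5748 -0.0639  0.1141] tilt [-1.7826e+02  3.0000e-02  1.6982e+02]
```

Call:
drive_tool(steps=[[0.1,0.5,0,0.8,5],[0.1,1,0,0,5],[0.1,1,0,0,5],[0.1,1,0,0,5],[0.15,1.15,0,0,5],[0,0,-1.2,0,5],[0,0,-1.2,0,5],[0,0,-1,0,5],[0,0,0,0,5],[0,0,0,0,5]])

```text
time_s: 10.42
eef_pos: [0.5814, -0.0117, 0.2757]
tcp_rot: [-3.111, 0.001, 2.978]
contact_force: [-0.1, 0.3, -4.3]
opening: 0.0592
gripper_force: 50.5
```

Run:
```python
from h import *
c=cam('scene');t=cam('top')
def cr(im,x,y,w,h,k=6): return cv2.resize(im[y:y+h,x:x+w],None,fx=k,fy=k,interpolation=cv2.INTER_CUBIC)
cv2.imwrite('pics/c4.png',cr(c[0],200,160,90,100)); cv2.imwrite('pics/t4.png',t[0])
st=status.state();R=Ro.from_euler('xyz',st['tcp_rot']);T=np.array(st['eef_pos'])
print(T,st['tcp_rot'],'feet centre now',(T+R.apply([0,0,.1957])).round(4),np.round(st['contact_force'],1),np.round(st['qpos'],3))
def w(P,o): return T+R.apply(np.array([[p[0]+o[0],-p[1]+o[1],o[2]-p[2]] for p in P]))
P=[[.063*a,.03*b,h] for h in(.06,.008) for a in(1,-1) for b in(1,-1)]
print(((proj(c,w(P,(0,0,.1957)))+.4-[200,160])*6).round(0).tolist())
pl=Ro.from_euler('z',170.62,degrees=True).apply(np.array([[.063*a,.03*b,0] for a in(1,-1) for b in(1,-1)]))+[.5803,-.0173,.0615]
print('plate',((proj(c,pl)+.4-[200,160])*6).round(0).tolist())
```

```text
[ 0.58163459 -0.01164195  0.27611942] [-3.11135807e+00  1.54438244e-03  2.97845663e+00] feet centre now [ 0.581  -0.0175  0.0805] [ 0.5 -0.2 -4.3] [-0.012  0.437 -0.221  0.916 -0.03   0.151]
[[339.0, 113.0], [456.0, 184.0], [107.0, 275.0], [227.0, 356.0], [335.0, 212.0], [449.0, 283.0], [112.0, 374.0], [227.0, 456.0]]
plate [[336.0, 261.0], [448.0, 329.0], [117.0, 425.0], [230.0, 503.0]]
```

View pics/c4.png

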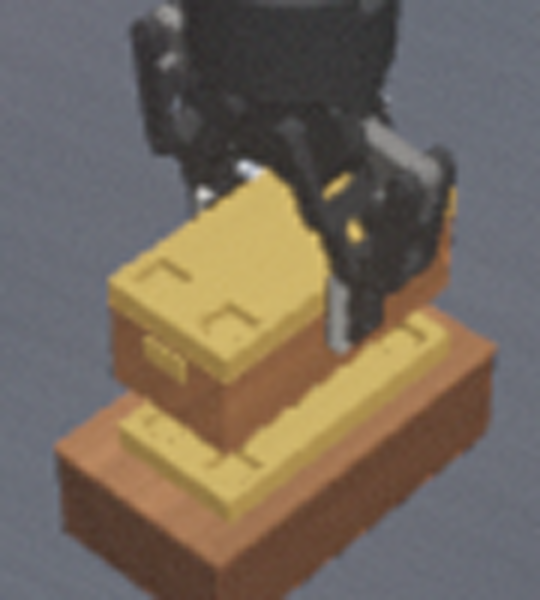

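The held case hovers about 18 mm over the plate and is aligned within a pixel: near corner at crop (230,455), plate near corner at (232,503). I'll lower it slowly to feel for the recesses.

Call:
drive_tool(steps=[[0,0,-0.4,0,5],[0,0,-0.4,0,5],[0,0,-0.4,0,5],[0,0,-0.2,0,5],[0,0,-0.1,0,5],[0,0,0,0,5]])

```text
time_s: 11.28
eef_pos: [0.5813, -0.0115, 0.2606]
tcp_rot: [-3.111, 0.0, 2.979]
contact_force: [-0.2, 1.7, -4.8]
opening: 0.0595
gripper_force: 50.5
```

Call:
drive_tool(steps=[[0,0,-0.1,0,5],[0,0,-0.1,0,5],[0,0,0,0,5]])

```text
time_s: 11.65
eef_pos: [0.5813, -0.0115, 0.2586]
tcp_rot: [-3.111, 0.0, 2.979]
contact_force: [-0.8, 0.5, -4.2]
opening: 0.0596
gripper_force: 50.5
```

Call:
drive_tool(steps=[[0,0,-0.1,0,5],[0,0,0,0,5]])

```text
time_s: 11.9
eef_pos: [0.5813, -0.0115, 0.2575]
tcp_rot: [-3.111, 0.0, 2.979]
contact_force: [0.2, -0.1, -5.6]
opening: 0.0595
gripper_force: 50.5
```

Call:
drive_tool(steps=[[0,0,-0.1,0,5],[0,0,0,0,5]])

```text
time_s: 12.15
eef_pos: [0.5813, -0.0115, 0.2565]
tcp_rot: [-3.111, 0.0, 2.979]
contact_force: [-0.5, -0.1, -4.3]
opening: 0.0595
gripper_force: 50.5
```

Call:
drive_tool(steps=[[0,0,-0.1,0,5],[0,0,0,0,5]])

```text
time_s: 12.4
eef_pos: [0.5813, -0.0115, 0.2555]
tcp_rot: [-3.111, 0.0, 2.979]
contact_force: [0.1, 0.9, -3.7]
opening: 0.0594
gripper_force: 50.5
```

Call:
drive_tool(steps=[[0,0,-0.1,0,5],[0,0,0,0,5]])

```text
time_s: 12.65
eef_pos: [0.5813, -0.0115, 0.2545]
tcp_rot: [-3.111, 0.0, 2.979]
contact_force: [0.1, -0.1, -4.2]
opening: 0.0594
gripper_force: 50.6
```

Call:
drive_tool(steps=[[0,0,-0.1,0,5],[0,0,0,0,5]])

```text
time_s: 12.9
eef_pos: [0.5813, -0.0115, 0.2535]
tcp_rot: [-3.111, 0.0, 2.979]
contact_force: [-1.1, 0.1, -3.9]
opening: 0.0591
gripper_force: 50.6
```

Call:
drive_tool(steps=[[0,0,-0.1,0,5],[0,0,0,0,5]])

```text
time_s: 13.15
eef_pos: [0.5813, -0.0115, 0.2525]
tcp_rot: [-3.111, 0.0, 2.979]
contact_force: [0.7, 0.3, -3.9]
opening: 0.0596
gripper_force: 50.6
```

Call:
drive_tool(steps=[[0,0,-0.05,0,5],[0,0,0,0,5]])

```text
time_s: 13.4
eef_pos: [0.5813, -0.0115, 0.2522]
tcp_rot: [-3.111, 0.001, 2.979]
contact_force: [-1.0, 0.1, -4.1]
opening: 0.0596
gripper_force: 50.8
```

Call:
drive_tool(steps=[[0,0,-0.05,0,5],[0,0,0,0,5]])

```text
time_s: 13.65
eef_pos: [0.5814, -0.0115, 0.2521]
tcp_rot: [-3.111, 0.001, 2.979]
contact_force: [-1.3, -0.2, 0.1]
opening: 0.0593
gripper_force: 51.2
```

Call:
drive_tool(steps=[[0,0,-0.05,0,5],[0,0,0,0,5]])

```text
time_s: 13.9
eef_pos: [0.5814, -0.0115, 0.252]
tcp_rot: [-3.111, 0.001, 2.979]
contact_force: [-2.7, 0.3, 6.1]
opening: 0.0595
gripper_force: 51.7
```

Contact came at TCP z 0.252, which is the home height (0.0563 above the table grasp), so the feet are down in the recesses. Now a gentle release.

Call:
drive_tool(steps=[[0,0,0,0,5.9],[0,0,0,0,6.0],[0,0,0,0,6.2],[0,0,0,0,6.6],[0,0,0,0,7.2],[0,0,0,0,7.8],[0,0,0,0,8.3],[0,0,0,0,8.3]], squeeze=20)

```text
time_s: 14.9
eef_pos: [0.5814, -0.0115, 0.2511]
tcp_rot: [-3.111, 0.001, 2.979]
contact_force: [-0.3, 0.2, -0.9]
opening: 0.0832
gripper_force: 0.0
```

Call:
drive_tool(steps=[[0,0,0.5,0,8.5],[0,0,1,0,8.5],[0,0,2,0,8.5],[0,0,3,0,8.5],[0,0,3,0,8.5],[-2,0,3,0,8.5],[-4,0,1,0,8.5],[-4,0,0,0,8.5],[-3,0,0,0,8.5],[0,0,0,0,8.5]])

```text
time_s: 16.15
eef_pos: [0.4492, -0.0115, 0.3871]
tcp_rot: [-3.111, 0.001, 2.979]
contact_force: [0.1, -0.9, -0.2]
opening: 0.0848
gripper_force: 0.0
```

Run:
```python
from h import *
c=cam('scene');t=cam('top')
def cr(im,x,y,w,h,k): return cv2.resize(im[y:y+h,x:x+w],None,fx=k,fy=k,interpolation=cv2.INTER_CUBIC)
cv2.imwrite('pics/c5.png',np.hstack([cr(c[0],200,160,90,100,5),cr(t[0],215,115,70,100,5)]))
L=Ro.from_euler('z',170.62,degrees=True)
for z in(.116,.122):
    pl=L.apply(np.array([[.063*a,.03*b,0] for a in(1,-1) for b in(1,-1)]))+[.5803,-.0173,z]
    print(z,((proj(c,pl)+.4-[200,160])*5).round(0).tolist(),((proj(t,pl)+.4-[215,115])*5+[450,0]).round(0).tolist())
print(status.state()['eef_pos'])
```

```text
0.116 [[280.0, 133.0], [377.0, 189.0], [91.0, 269.0], [188.0, 333.0]] [[642.0, 315.0], [530.0, 300.0], [675.0, 88.0], [566.0, 74.0]]
0.122 [[280.0, 124.0], [377.0, 180.0], [90.0, 259.0], [188.0, 323.0]] [[641.0, 313.0], [529.0, 297.0], [675.0, 84.0], [565.0, 70.0]]
[ 0.45170004 -0.01149435  0.38711456]
```

View pics/c5.png

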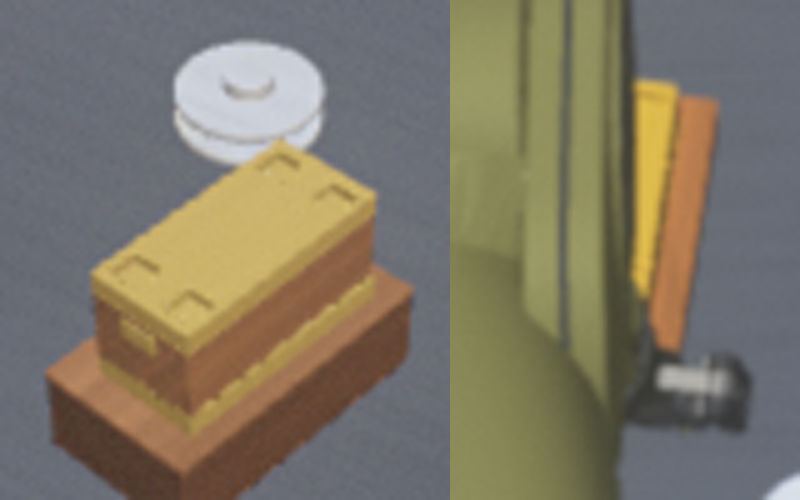

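The lid corners, at crop (92,275), (188,337), (377,193) and (280,140), match a lid height of 116 mm rather than 122 mm. The case stands level and fully down on the plate, and the arm is clear. Handing in.

```bash
python3 -c "
from station import bot
print(bot.job_done())"
```

```text
the job is handed in; nothing more can be done
None
```

The wooden footed case is stacked level on the base's lid plate with its feet down in the recesses, turned end for end; I let go, moved the arm clear and handed the job in at about 16 s.

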